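Shut the curing box and reset its interlock with the key pair

ROBOT

A 7-joint arm with a two-finger parallel gripper is mounted at the origin on a cart in front of the work surface, level with it; the furniture and walls round the work are solid. World frame = base frame: x ahead of the robot, y to its left, z up, the work surface at z = 0. Lengths are in m, angles in rad, forces in N, time in s.
With the tool pointing down it reaches from about 0.4 to 0.875 m from the base axis. Payload 19.3 kg.
Tool frame: the origin (TCP) lies on the centre line of the jaws, within the pads' length; the fingertips stand 14 mm ahead of it and the grasp point (between the pads) lies 5 mm behind it (bot.tip_extent is the distance from the TCP to the fingertips, in m); z points along the fingers, y is the line along which they close (so a half turn about z gives the same grasp; the last joint's range is limited). The gripper opens to 85 mm and grips with 20 to 120 N. Pads are 22 mm wide; open, the fingers measure 114 mm over their backs; the gripper's body (76 mm by 85 mm) begins 54 mm behind the grasp point. The pads swing forward as they close: fully open they stand 13 mm farther back than shut.
Start: joints at [1.24, 0.521, -0.036, 1.599, 0.021, 1.021, -0.113], TCP at [0.161, -0.604, 0.245] pointing down, gripper open.
Joint ranges: [-2.91, 2.91], [-0.3, 2.13], [-1.5, 1.42], [0.17, 2.43], [-1.26, 4.41], [0.16, 1.93], [-2.52, 2.52]. Speed limits (rad/s): [1.89, 1.89, 2.39, 2.39, 3.01, 3.01, 3.01].

INTERFACE

Orientations are given as [roll, pitch, yaw] about the fixed x, y, z axes, in that order (R = Rz(yaw) Ry(pitch) Rx(roll)).
In Python, from workcell import monitor, grab_frame, camera_model, bot gives the robot as it stands.
- The arm moves only by the tool move_arm, never from a script. Its argument "moves" is a list of rows, each a list of 4 numbers: the shift along the world's x, y, z in mm, then the turn about the world's z in rad. A call has 1 to 12 rows; each row is the pose to reach, as a shift and turn from the pose commanded when the call began; what a row does not reach only later rows make up. A row lasts 1/8 s, in which the tool goes at most 62.5 mm and 10.7 degrees, less where a joint would pass 70% of its speed; a pose out of reach is approached as far as the arm can. A call with a gripper value outside its range is refused whole. "gripper" is the opening, from 0 (shut) to 1 (fully open), set as the call begins (left out, the last holds). The fingers move at their own pace and stop on an object; "newtons" is the grip in N (left out, the last holds). Time passes only in rows, so rows that repeat a pose let the fingers close. It gives the time, the measured TCP pose, the force, the opening and the grip force at its end, in the units of the state.
- monitor.observe(): the state, without advancing time (a new reading comes with each control period).
- grab_frame(name): name is "side" or "top"; returns the picture (480x640x3 uint8, blue, green, red); there is no depth.
- camera_model(name): a dict with "vfov" (degrees; the focal length in pixels is half the picture's height over the tangent of half this angle, whatever the lens; pixels are square), "cx", "cy" (the principal point, pixels), "R" (3x3) and "t" (3): a world point X has camera coordinates R X + t. Camera axes: x right, y down, z forward; pixel columns grow to the right and rows downward; lengths in m; the calibration is good to about 2 mm. A picture is of the moment at which its call begins. camera_model takes no time and is no camera call.
- bot.job_done(): hands the job in; it is judged then, once.
The state is a dict: "clock": time; "qpos": joint angles; "qd": joint speeds; "joint_efforts": joint torques, N m; "position": TCP position; "tool_rot": TCP orientation; "force": force on the tool from outside, world axes, zero at the start; "moment": the same for the moment, N m; "grip_width": finger opening in m; "finger_force": force on a finger pad.
Only numpy, scipy, OpenCV 4.12 (cv2) and the standard library are available. Lean on these libraries where they do the work, as an engineer would, in place of code of your own. Each camera call takes 0.05 s, during which the arm holds its last target. There are 200 camera calls.

TASK

Push the steel hood of the curing box fully back against its stop so that it covers the heel in the chamber. Then reset the interlock on the key station: press the two large keys down together, one fingertip on each, hold both fully down for at least three seconds, then let both come up again. Only push and press: leave the small key between them and the loose things around alone, and lift nothing.

Things in the scene. Friction and masses are not known exactly. Their poses are not given: they have to be found in the camera images.
- curing_box: Grey fixed box, mm: 270 long (its x) x 130 wide (y), flat top 50 high; origin at the centre of its underside; +x runs from its front end (to the robot) to its rear. Open chamber (100 x 90, with a heel tip) in the rear half; steel stop bar at the rear end, 21 above the top. Side rails 57 high at y = +-60. Place and yaw (up to 0.55 rad) vary; left or right of the key station.
- hood (a joint): Travel of the steel hood along the box's +x, m: 0 = open (at the front end), 0.125 = fully shut, at its stop; starts anywhere from 0 to 0.03. Needs about 3 N to slide, no spring, stays where left. The hood is a block 115 long (x) x 104 wide (y) x 40 high mm with rounded edges, underside 52 and top 92 above the bench.
- hood_front (a point): Centre of the hood's flat front face (the face towards the robot, 104 wide, 40 high, from 52 to 92 above the bench), 72 above the bench; moves with the hood. Axes as the box. Push here along the box's +x.
- key_station: Grey fixed desk box, mm: 90 (its x) x 160 (y), top plate 43.5 above the bench; origin at the centre of its underside, +x away from the robot. Carries two large round black keys at x = 0, y = +32 and -32, and one small black key between them at x = -22, y = 0, lower (top 56 above the bench). Place and yaw (up to 0.55 rad either way) vary.
- key_left_top (a point): Centre of the top of the large key at the station's y = +32: flat round cap, 26 mm across, top 65.5 above the bench when up, 59.5 fully down; moves with the key. The large keys stand 64 apart, centre to centre; each has a fixed round collar 42 across, its top 55.5 above the bench.
- key_right_top (a point): The same for the large key at the station's y = -32.
- key_left (a joint): Travel of that large key, m: 0 = up, 0.006 = fully down. Spring key: starts to move at about 1.2 N, fully down at about 4 N, and comes up by itself when released.
- key_right (a joint): The same for the other large key.
- small_key (a joint): Travel of the small key (10 across), m: 0 = up, 0.004 = down. Must not be pressed.
- wax_tin: Loose flat round red tin, 80 across, 26 high; origin at the centre of its underside. Leave alone.
- creme_jar: Loose white jar with black lid, 52 across, 58 high; origin at the centre of its underside. Leave alone.
- spool_1: Loose black thread spool standing upright, 38 across, 50 high; origin at the centre of its underside. Leave alone.
- solvent_bottle: Loose blue bottle with a bent spout, about 65 x 104, 189 high; origin at the centre of its underside. Leave alone.
There are look-alikes about, which are no part of the job. Of the things that look like the key_station, the largest one is meant.

How it is judged:
On the way, in this order (a step that is already met when the one before it is completed fails the run):
1. the hood is fully back against its stop (value of joint hood above 0.119 m), for 0.2 s.
2. both large keys are held down by the fingers for three seconds without a break, the hood still shut (value of joint hood above 0.119 m and value of joint each of key_left, key_right above 0.0045 m and contact force between the fingers and key_station above 2 N), for 3 s.
At the end, for the whole second after the job is handed in: The hood is within 6 mm of fully shut, and all three keys are up again (within 1 mm) (value of joint hood above 0.119 m and value of joint each of key_left, key_right, small_key below 0.001 m); the robot touches nothing.
It fails at once if a large key is pressed more than 3 mm before the hood is shut (not (value of joint hood above 0.119 m) and value of joint any of key_left, key_right above 0.003 m).
It fails at once if the large keys are not pressed together: one is down more than 5 mm while the other is still up (under 1 mm) ((value of joint key_left above 0.005 m and value of joint key_right below 0.001 m) or (value of joint key_right above 0.005 m and value of joint key_left below 0.001 m)).
It fails at once if the small key is pressed more than 2 mm (value of joint small_key above 0.002 m).
It fails at once if a loose bystander (tin, jar, spool or bottle) is moved more than 20 mm or lifted more than 10 mm (distance of any of wax_tin, creme_jar, spool_1, solvent_bottle from where it was at the start of the episode above 0.02 m or height (world z) of any of wax_tin, creme_jar, spool_1, solvent_bottle above 0.01 m).
It fails at once if a loose bystander is tipped (angle between any of wax_tin, creme_jar, spool_1, solvent_bottle's own z axis and vertical above 0.3 rad).
It also fails if it takes over 48 s, if anything falls off the work surface, if the arm or the gripper's body presses on something with over 40 N, if the wrist force passes 120 N, or if a joint passes its speed limit or range.

## Working session

There is one attempt and no reset: what is moved stays moved. The work goes in short steps, Python scripts to look and compute and a tool call to move; the robot and the scene stay as the last step left them, time stands still between calls to the robot, and variables do not carry over. Pictures are saved under pics/ and viewed, at most 10 in all, crops included, and the job is handed in when it is done.

Besides the shell and the picture viewer there is one more tool, called by a JSON object that holds its "api" and its "payload", one argument or row to a line. move_arm: Moves the arm, as the interface text tells. Its arguments: {"type":"object","properties":{"moves":{"type":"array","items":{"type":"array","items":{"type":"number"}}},"gripper":{"type":"number"},"newtons":{"type":"number"}},"required":["moves"]}

```bash
mkdir -p pics; python3 - <<'E'
from workcell import monitor, grab_frame, camera_model, bot
import cv2
s=monitor.observe();print(s['clock'],s['position'],s['tool_rot'],s['grip_width'])
for n in('side','top'):
    cv2.imwrite(f'pics/{n}0.png',grab_frame(n));c=camera_model(n);print(n,c)
E
```

```text
0.0 [ 0.16103638 -0.60358186  0.24472095] [-3.14046248e+00  6.65761079e-05  2.60753148e-01] 0.08578433761757474
side {'vfov': 50.41112125025179, 'cx': 319.2624141960907, 'cy': 240.44734917889218, 'R': array([[ 0.92922536, -0.36870084,  0.02449326],
       [-0.17396557, -0.49499322, -0.85130352],
       [ 0.32600032,  0.78679184, -0.52410151]]), 't': array([-0.54456729,  0.09020751,  1.39849586])}
top {'vfov': 49.07245427026052, 'cx': 315.32485060109406, 'cy': 232.6787712584297, 'R': array([[ 0.01223888, -0.99983807, -0.01319251],
       [-0.98169015, -0.00950649, -0.19024742],
       [ 0.19009119,  0.01527937, -0.98164753]]), 't': array([-0.08187742,  0.56798188,  1.26859071])}
```

View pics/top0.png

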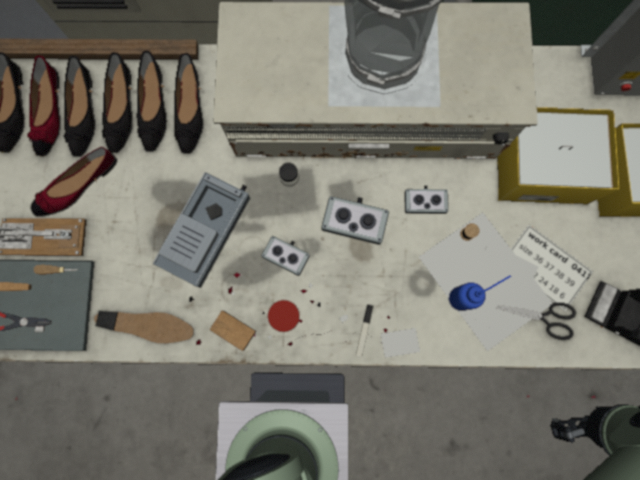

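View pics/side0.png

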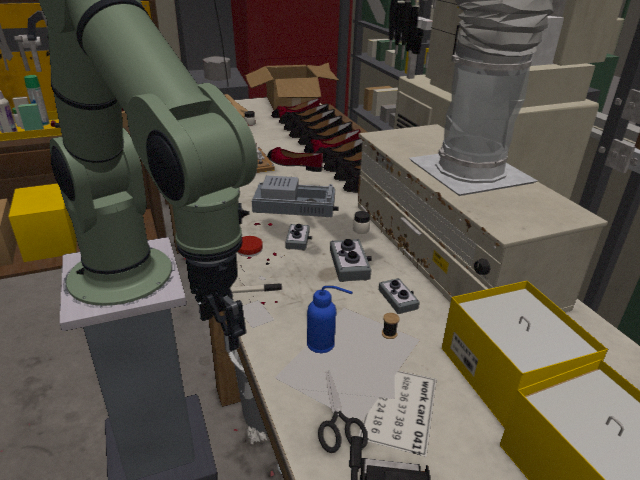

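The top view shows the box around pixel (203,230) and the largest station at (355,220). The jar is at (288,174) and there is a look-alike at (286,255). I'll enlarge both regions.

```bash
python3 - <<'E'
import cv2
i=cv2.imread('pics/top0.png')
cv2.imwrite('pics/c1.png',cv2.resize(i[160:300,140:270],None,fx=6,fy=6,interpolation=cv2.INTER_CUBIC)[:840,:780][0:840:1] if 0 else cv2.resize(i[165:295,145:265],None,fx=4.6,fy=4.6,interpolation=cv2.INTER_CUBIC))
cv2.imwrite('pics/c2.png',cv2.resize(i[185:255,310:400],None,fx=8,fy=8,interpolation=cv2.INTER_CUBIC))
E
```

```text
(no output)
```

View pics/c1.png

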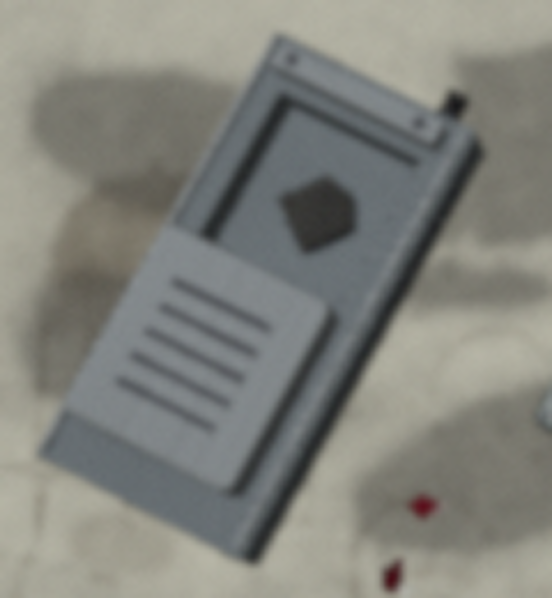

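View pics/c2.png

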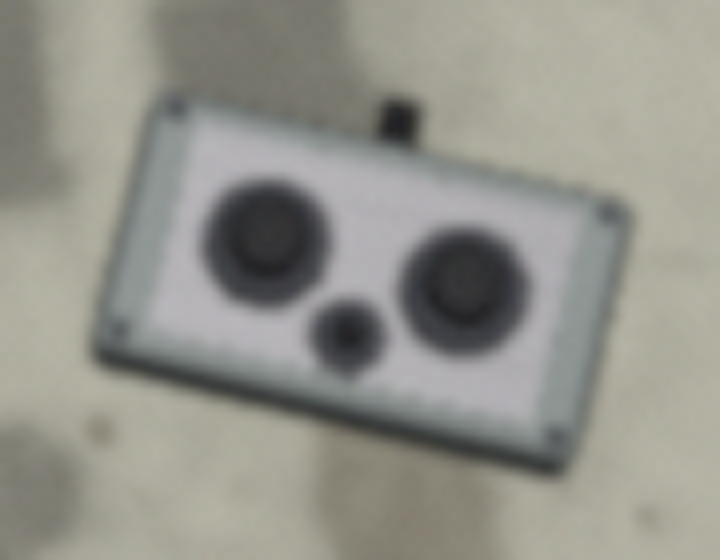

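Read from the crops: key caps at about (269,234) and (467,284) in crop 2. In crop 1 the hood top's front edge runs from (66,410) to (235,492). The box's front corners are (40,455) and (250,562), and the right rail ends near (480,150).

```bash
cat >h.py <<'E'
import numpy as np
from workcell import camera_model
def back(n,px,z):
    c=camera_model(n);f=240/np.tan(np.radians(c['vfov']/2))
    d=c['R'].T@[(px[0]-c['cx'])/f,(px[1]-c['cy'])/f,1];o=-c['R'].T@c['t']
    return o+d*(z-o[2])/d[2]
def proj(n,X):
    c=camera_model(n);f=240/np.tan(np.radians(c['vfov']/2));p=c['R']@X+c['t']
    return f*p[:2]/p[2]+[c['cx'],c['cy']]
E
python3 - <<'E'
from h import *
def C(p,s,o,z): return back('top',[(p[0]+.5)/s-.5+o[0],(p[1]+.5)/s-.5+o[1]],z)
L=C((269,234),8,(310,185),.0655);R=C((467,284),8,(310,185),.0655)
d=L-R;print('keys',L,R,np.linalg.norm(d),np.arctan2(-d[0],d[1]),(L+R)/2)
o=(145,165)
for n,p,z in[('hoodFL',(64,411),.092),('hoodFR',(238,494),.092),('hoodRL',(178,222),.092),('hoodRR',(340,308),.092),('boxFL',(40,455),.05),('boxFR',(250,562),.05),('railR',(483,150),.057),('barRL',(278,34),.071),('tin',0,0)]:
    if p: print(n,C(p,4.6,o,z))
for n,p,z in[('tin',(284,316),.026),('jar',(289,172),.058),('spool',(470,231),.05),('minist',(286,252),.03)]:print(n,back('top',p,z))
E
```

```text
keys [ 0.61550457 -0.14513767  0.0655    ] [ 0.60003571 -0.20704437  0.0655    ] 0.06381006796237997 -0.2448597543834182 [ 0.60777014 -0.17609102  0.0655    ]
hoodFL [0.50507111 0.3045793  0.092     ]
hoodFR [0.46201116 0.20984122 0.092     ]
hoodRL [0.6081296  0.25025651 0.092     ]
hoodRR [0.56196629 0.16088331 0.092     ]
boxFL [0.48698708 0.32937087 0.05      ]
boxFR [0.43009103 0.21149492 0.05      ]
railR [0.65864653 0.09284718 0.057     ]
barRL [0.7202294  0.20689508 0.071     ]
tin [0.36175462 0.00036807 0.026     ]
jar [ 0.72606001 -0.00618273  0.058     ]
spool [ 0.57768494 -0.46453833  0.05      ]
minist [ 0.52266727 -0.00122017  0.03      ]
```

{"api": "move_arm", "payload": {
  "moves": [
    [10,20,35,-0.05],
    [35,60,45,-0.12],
    [60,105,45,-0.2],
    [85,150,45,-0.28],
    [112,200,45,-0.36],
    [140,250,45,-0.44],
    [168,300,45,-0.52],
    [196,350,45,-0.6],
    [224,400,45,-0.68],
    [252,450,45,-0.735],
    [280,490,45,-0.735],
    [289,504,45,-0.735]
  ],
  "gripper": 0
}}

```text
clock: 1.6
position: [0.4512, -0.0972, 0.2901]
tool_rot: [-3.141, 0.0, -0.471]
force: [-0.9, -0.9, -0.9]
grip_width: 0.0001
finger_force: 0.0
```

```bash
python3 -c "
from workcell import bot,monitor
print(bot.tip_extent,monitor.observe())"
```

```text
0.014 {'clock': 1.6, 'qpos': array([ 0.28938261,  0.21514874, -0.24108175,  1.94645406,  0.06027159,
        0.98693454, -2.02120285]), 'qd': array([-0.17327528,  0.0700538 , -0.0443801 , -0.08594556,  0.04401435,
        0.03063271, -0.26380313]), 'joint_efforts': array([ -0.98093379, -60.38243294,  -3.05042602, -36.50423169,
        -0.30639469,  -0.20733012,  -0.19607509]), 'position': array([ 0.45122299, -0.09720179,  0.29010185]), 'tool_rot': array([-3.14096549e+00,  3.53099387e-04, -4.70803368e-01]), 'force': array([-0.8917395 , -0.85868661, -0.86633958]), 'moment': array([-0.03362206,  0.03245652,  0.02561299]), 'finger_force': 0.0, 'grip_width': 0.00010006891718144993}
```

{"api": "move_arm", "payload": {
  "moves": [
    [0,25,0,0.1],
    [0,60,0,0.25],
    [0,100,0,0.4],
    [0,140,0,0.56],
    [0,180,0,0.72],
    [-2,220,0,0.88],
    [-5,260,0,1.04],
    [-8,300,0,1.2],
    [-14,340,0,1.36],
    [-18,370,-10,1.5],
    [-20,384,-40,1.57],
    [-20,384,-80,1.57]
  ]
}}

```text
clock: 3.1
position: [0.43, 0.2854, 0.2096]
tool_rot: [3.142, -0.001, 1.098]
force: [1.2, -1.1, -0.5]
grip_width: 0.0004
finger_force: 0.0
```

{"api": "move_arm", "payload": {
  "moves": [
    [0,0,-40,0],
    [0,0,-80,0],
    [0,0,-110,0],
    [0,0,-125,0],
    [0,0,-125,0],
    [0,0,-125,0]
  ]
}}

```text
clock: 3.85
position: [0.4306, 0.2845, 0.0863]
tool_rot: [3.141, -0.001, 1.096]
force: [1.1, 0.2, -0.2]
grip_width: -0.0002
finger_force: 0.0
```

```bash
python3 - <<'E'
from workcell import *
import cv2
s=monitor.observe();print(s['clock'],s['position'],s['tool_rot'],s['qpos'],s['force'])
a=cv2.resize(grab_frame('side')[120:270,200:380],None,fx=4,fy=4,interpolation=cv2.INTER_CUBIC)
cv2.imwrite('pics/a.png',a)
E
```

```text
3.85 [0.43058778 0.28448077 0.08628498] [ 3.14094902e+00 -1.14972034e-03  1.09559319e+00] [-0.30096664  0.63972638 -0.53947286  1.98735553  0.52869851  0.65398732
 -1.6576685 ] [ 1.05968873  0.18595305 -0.15310841]
```

View pics/a.png

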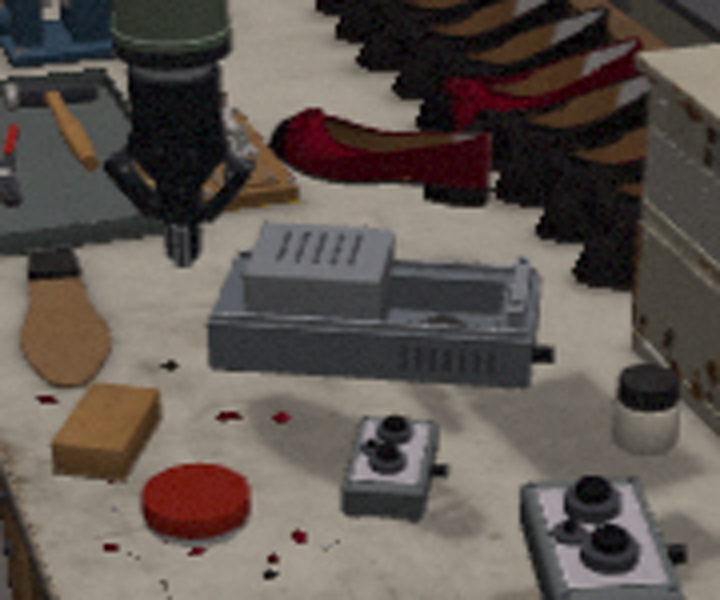

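The fingertips (crop 180,255) are just in front of the hood's front face, and the pads clear the box top. I'll push along the box axis.

{"api": "move_arm", "payload": {
  "moves": [
    [9,-4.6,0,0],
    [18,-9.2,0,0],
    [26,-13.4,0,0],
    [33,-17,0,0],
    [39,-20,0,0],
    [45,-23.1,0,0],
    [53,-27.3,0,0],
    [62,-31.9,0,0],
    [71,-36.5,0,0],
    [80,-41.1,0,0],
    [89,-45.8,0,0],
    [89,-45.8,0,0]
  ]
}}

```text
clock: 5.4
position: [0.5199, 0.2374, 0.0852]
tool_rot: [3.141, 0.0, 1.094]
force: [-0.1, 0.4, 0.3]
grip_width: -0.0003
finger_force: 0.0
```

{"api": "move_arm", "payload": {
  "moves": [
    [7,-3.6,0,0],
    [14,-7.2,0,0],
    [20,-10.3,0,0],
    [25,-12.9,0,0],
    [29,-14.9,0,0],
    [32,-16.5,0,0],
    [32,-16.5,0,0]
  ]
}}

```text
clock: 6.28
position: [0.5515, 0.2216, 0.0853]
tool_rot: [3.141, 0.0, 1.095]
force: [0.2, -0.2, -0.2]
grip_width: -0.0002
finger_force: 0.0
```

{"api": "move_arm", "payload": {
  "moves": [
    [3,-1.5,0,0],
    [6,-3.1,0,0]
  ]
}}

```text
clock: 6.52
position: [0.5572, 0.2187, 0.0853]
tool_rot: [-3.142, 0.0, 1.096]
force: [-3.3, 1.9, -0.6]
grip_width: -0.0001
finger_force: 1.4
```

```bash
python3 - <<'E'
from workcell import *
import cv2
s=monitor.observe();print(s['clock'],s['position'],s['force'])
cv2.imwrite('pics/b.png',cv2.resize(grab_frame('side')[120:270,200:380],None,fx=4,fy=4,interpolation=cv2.INTER_CUBIC))
E
```

```text
6.525 [0.55722397 0.21869197 0.08533415] [-3.26650622  1.88318581 -0.59881821]
```

View pics/b.png

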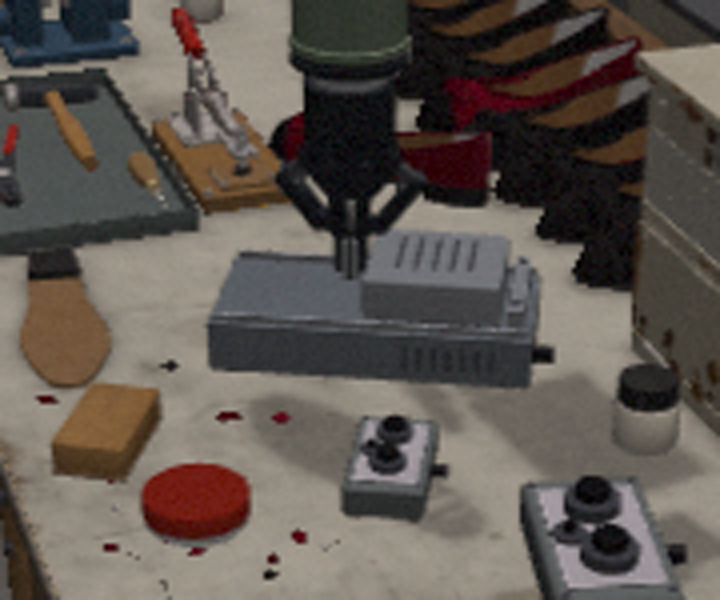

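The hood (crop 365–505) is now short of the stop bar (about 520). I'll keep pushing until the force rises.

{"api": "move_arm", "payload": {
  "moves": [
    [3,-1.5,0,0],
    [6,-3.1,0,0],
    [9,-4.6,0,0]
  ]
}}

```text
clock: 6.95
position: [0.5623, 0.2163, 0.0852]
tool_rot: [-3.135, 0.002, 1.098]
force: [-40.7, 11.7, 22.5]
grip_width: 0.0
finger_force: 21.5
```

{"api": "move_arm", "payload": {
  "moves": [
    [2,-1,0,0],
    [4,-2.1,0,0]
  ]
}}

```text
clock: 7.2
position: [0.5627, 0.2161, 0.0851]
tool_rot: [-3.13, 0.004, 1.101]
force: [-62.4, 16.7, 36.4]
grip_width: -0.0001
finger_force: 32.8
```

Hard stop reached. I'll back off, lift clear and check.

{"api": "move_arm", "payload": {
  "moves": [
    [-8,4.1,0,0],
    [-16,8.2,0,0],
    [-30,15.4,0,0],
    [-45,23,0,0],
    [-45,23,40,0],
    [-45,23,90,0],
    [-45,23,140,-0.1],
    [-45,-7,180,-0.25],
    [-45,-47,200,-0.42],
    [-45,-87,200,-0.58],
    [-45,-127,200,-0.74],
    [-45,-167,200,-0.9]
  ],
  "gripper": 0.58
}}

```text
clock: 8.7
position: [0.5253, 0.0434, 0.2858]
tool_rot: [3.141, -0.001, 0.19]
force: [0.4, -0.3, -1.0]
grip_width: 0.0497
finger_force: 0.0
```

```bash
python3 - <<'E'
from workcell import *
import cv2
s=monitor.observe();print(s['clock'],s['position'],s['tool_rot'],s['grip_width'],s['force'])
cv2.imwrite('pics/c.png',cv2.resize(grab_frame('top')[165:295,145:265],None,fx=4.6,fy=4.6,interpolation=cv2.INTER_CUBIC))
E
```

```text
8.7 [0.52525125 0.04335872 0.28575136] [ 3.14089943e+00 -1.28266271e-03  1.89678992e-01] 0.04966616505917081 [ 0.41838934 -0.25481996 -1.02242131]
```

View pics/c.png

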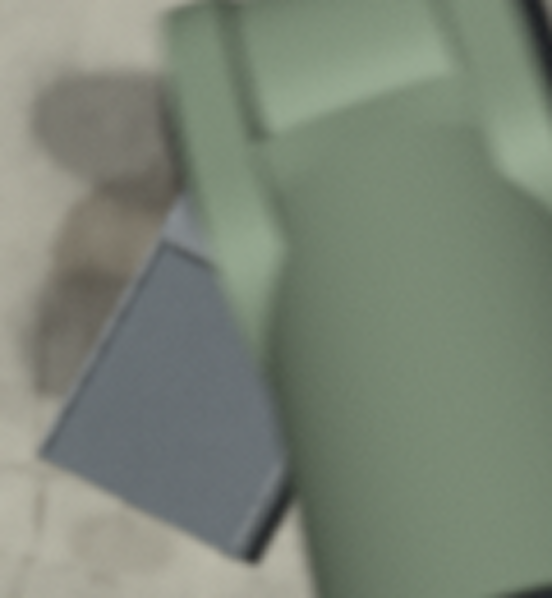

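The hood now covers the chamber: its front edge has moved from crop (64,411) to about (165,240), roughly 100 mm, as expected. Next is the keys, with finger spacing 49.7 + 14.5 ≈ 64 mm.

{"api": "move_arm", "payload": {
  "moves": [
    [10,-25,0,-0.06],
    [22,-60,0,-0.15],
    [36,-97,0,-0.24],
    [50,-134,0,-0.33],
    [64,-172,0,-0.4],
    [76,-203,0,-0.44],
    [82.7,-221.4,-20,-0.441],
    [82.7,-221.4,-65,-0.441],
    [82.7,-221.4,-110,-0.441],
    [82.7,-221.4,-150,-0.441],
    [82.7,-221.4,-165,-0.441],
    [82.7,-221.4,-165,-0.441]
  ]
}}

```text
clock: 10.25
position: [0.6076, -0.1765, 0.1196]
tool_rot: [-3.142, 0.001, -0.245]
force: [-0.1, -0.7, 0.8]
grip_width: 0.0495
finger_force: 0.0
```

```bash
python3 - <<'E'
from workcell import *
from h import *
import cv2
s=monitor.observe();print(s['clock'],s['position'],s['tool_rot'],s['grip_width'],s['force'])
i=cv2.resize(grab_frame('side')[200:300,300:400],None,fx=6,fy=6,interpolation=cv2.INTER_CUBIC)
cv2.imwrite('pics/d.png',i)
for X in([.6155,-.1451,.0655],[.6000,-.2070,.0655],[.6155,-.1451,s['position'][2]-.014],[.6,-.207,s['position'][2]-.014]):print((proj('side',np.array(X))-[300,200])*6)
E
```

```text
10.25 [ 0.6076198  -0.17650574  0.11961723] [-3.14158330e+00  1.34221379e-03 -2.45315913e-01] 0.04945960704222835 [-0.12289415 -0.70182093  0.84709262]
[289.50869731 240.98604476]
[314.64194474 313.93181339]
[294.16948628 167.87655399]
[319.86890518 239.08066113]
```

View pics/d.png

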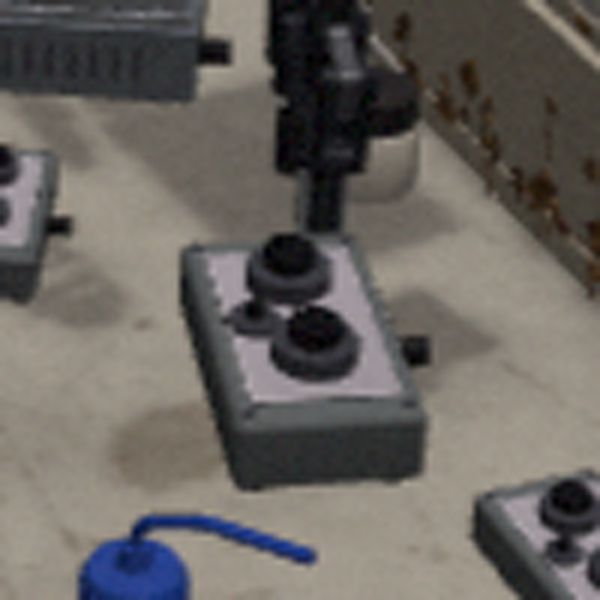

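The fingertips are above the keys; the right tip is near (322,232) and its key cap near (318,322). Now lowering slowly.

{"api": "move_arm", "payload": {
  "moves": [
    [0,-0.8,-8,0],
    [0,-1.5,-18,0],
    [0,-1.5,-27,0],
    [0,-1.5,-34,0],
    [0,-1.5,-38,0],
    [0,-1.5,-40,0],
    [0,-1.5,-40,0]
  ]
}}

```text
clock: 11.18
position: [0.6079, -0.1779, 0.0803]
tool_rot: [-3.142, -0.0, -0.245]
force: [0.7, 0.1, -0.4]
grip_width: 0.0497
finger_force: 0.0
```

{"api": "move_arm", "payload": {
  "moves": [
    [0,0,-1,0],
    [0,0,-2,0],
    [0,0,-3,0],
    [0,0,-4,0],
    [0,0,-4,0]
  ]
}}

```text
clock: 11.8
position: [0.6078, -0.1778, 0.0763]
tool_rot: [-3.142, -0.0, -0.245]
force: [-1.0, -0.4, 3.0]
grip_width: 0.0495
finger_force: 1.2
```

{"api": "move_arm", "payload": {
  "moves": [
    [0,0,-1,0],
    [0,0,-2,0],
    [0,0,-3,0],
    [0,0,-3,0],
    [0,0,-3,0]
  ]
}}

```text
clock: 12.42
position: [0.6078, -0.1779, 0.0734]
tool_rot: [-3.142, -0.0, -0.245]
force: [-1.6, -0.3, 4.2]
grip_width: 0.0496
finger_force: 2.5
```

{"api": "move_arm", "payload": {
  "moves": [
    [0,0,-1,0],
    [0,0,-2,0],
    [0,0,-2,0],
    [0,0,-2,0]
  ]
}}

```text
clock: 12.92
position: [0.6079, -0.1779, 0.0715]
tool_rot: [3.142, -0.0, -0.245]
force: [-0.6, -0.0, 7.0]
grip_width: 0.0495
finger_force: 3.4
```

{"api": "move_arm", "payload": {
  "moves": [
    [0,0,-1,0],
    [0,0,-1.5,0],
    [0,0,-2,0],
    [0,0,-2,0]
  ]
}}

```text
clock: 13.42
position: [0.6079, -0.1779, 0.0704]
tool_rot: [3.141, -0.0, -0.245]
force: [-8.3, 1.8, 24.2]
grip_width: 0.0499
finger_force: 11.7
```

Both keys have bottomed: the force rose sharply and is about half on each finger. Holding.

{"api": "move_arm", "payload": {
  "moves": [
    [0,0,0,0],
    [0,0,0,0],
    [0,0,0,0],
    [0,0,0,0],
    [0,0,0,0],
    [0,0,0,0],
    [0,0,0,0],
    [0,0,0,0],
    [0,0,0,0],
    [0,0,0,0],
    [0,0,0,0],
    [0,0,0,0]
  ]
}}

```text
clock: 14.92
position: [0.6079, -0.1779, 0.0704]
tool_rot: [3.141, -0.0, -0.245]
force: [-7.9, 1.8, 22.7]
grip_width: 0.0492
finger_force: 11.7
```

{"api": "move_arm", "payload": {
  "moves": [
    [0,0,0,0],
    [0,0,0,0],
    [0,0,0,0],
    [0,0,0,0],
    [0,0,0,0],
    [0,0,0,0],
    [0,0,0,0],
    [0,0,0,0],
    [0,0,0,0],
    [0,0,0,0],
    [0,0,0,0],
    [0,0,0,0]
  ]
}}

```text
clock: 16.42
position: [0.6079, -0.1779, 0.0704]
tool_rot: [3.141, -0.0, -0.245]
force: [-7.9, 2.6, 23.2]
grip_width: 0.0492
finger_force: 11.7
```

{"api": "move_arm", "payload": {
  "moves": [
    [0,0,0,0],
    [0,0,0,0],
    [0,0,0,0],
    [0,0,0,0],
    [0,0,0,0],
    [0,0,0,0],
    [0,0,0,0],
    [0,0,0,0],
    [0,0,0,0],
    [0,0,0,0],
    [0,0,0,0],
    [0,0,0,0]
  ]
}}

```text
clock: 17.92
position: [0.6079, -0.1779, 0.0704]
tool_rot: [3.141, -0.0, -0.245]
force: [-8.3, 2.3, 23.7]
grip_width: 0.0497
finger_force: 11.7
```

```bash
python3 - <<'E'
from workcell import *
import cv2
i=grab_frame('side')
cv2.imwrite('pics/e.png',cv2.resize(i[160:310,230:400],None,fx=4,fy=4,interpolation=cv2.INTER_CUBIC))
E
```

```text
(no output)
```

View pics/e.png

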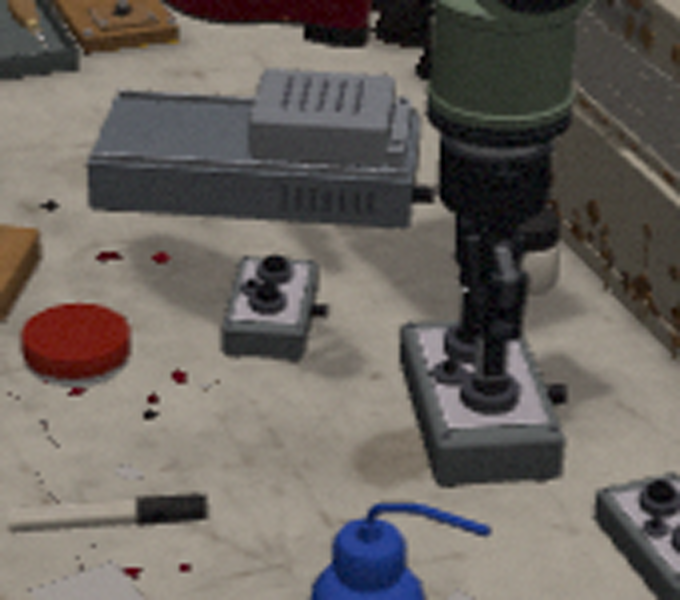

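Both fingers are holding the caps (crop 465,345 and 490,390), and the hood sits flush against the stop bar (about 400,125). I'll lift straight up and hand in.

{"api": "move_arm", "payload": {
  "moves": [
    [0,0,2,0],
    [0,0,5,0],
    [0,0,10,0],
    [0,0,20,0],
    [0,0,45,0],
    [0,0,80,0],
    [0,0,110,0],
    [0,0,120,0],
    [0,0,120,0],
    [0,0,120,0],
    [0,0,120,0]
  ]
}}

```text
clock: 19.35
position: [0.6075, -0.1778, 0.1883]
tool_rot: [-3.142, 0.001, -0.245]
force: [0.1, 0.1, 0.6]
grip_width: 0.0498
finger_force: 0.0
```

```bash
python3 -c "
from workcell import bot,monitor
s=monitor.observe();print(s['position'],s['force']);print(bot.job_done())"
```

```text
[ 0.60745143 -0.17776724  0.18830145] [0.05989012 0.13701695 0.59973905]
the job is handed in; nothing more can be done
None
```

The job is handed in, no verdict was returned: the hood was pushed to its stop, both large keys were held down together for about 4.5 s and released, and the arm was clear at about 19 s.

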